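# Find the socket left on by touch and switch it off

## Robot

A 6-joint arm with a two-finger parallel gripper is mounted at the origin on the work surface. World frame = base frame: x ahead of the robot, y to its left, z up, the work surface at z = 0. Lengths are in mm, angles in rad, forces in N, time in s.
With the tool pointing down it reaches from about 275 to 775 mm from the base axis. Payload 14.6 kg.
Tool frame: the origin (TCP) lies midway between the tips of the shut fingers; the grasp point (between the pads) lies 19 mm behind it (bot.grip_point_offset is the distance from the TCP to the grasp point, in mm); z points along the fingers, y is the direction in which the jaws open and shut (so a half turn about z gives the same grasp; the last joint's range is limited). The gripper opens to 85 mm and grips with 20 to 120 N. Pads are 22 mm wide; open, the fingers measure 114 mm over their backs; the gripper's body (76 mm by 85 mm) begins 54 mm behind the grasp point. The pads swing forward as they close: fully open they stand 13 mm farther back than shut.
Start: joints at [-0.155, 0.263, -0.048, 1.259, 0, 1.415], TCP at [525.003, -0.006, 231.278] pointing down, gripper open.
Joint ranges: [-2.65, 2.65], [-0.89, 1.7], [-1.18, 1.37], [-2.13, 2.11], [-1.35, 1.29], [-3.14, 3.14]. Speed limits (rad/s): [1.89, 1.89, 2.57, 2.79, 3.14, 3.14].

## Interface

Orientations are given as a rotation vector (axis times angle).
In Python, from plant import bot gives the robot as it stands.
- The arm moves only by the tool play_rows, never from a script. Its argument "commands" is one flat list of numbers, 5 for each row, row after row: the opening, from 0 (shut) to 1 (fully open), then the shift along the tool's x, y, z in cm, then the turn about the tool's z in rad. In form: [grip, dx, dy, dz, turn, grip, dx, dy, dz, turn, ...]. A call has 1 to 8 rows; each row is the pose to reach, as a shift and turn from the pose measured when the call began, along the tool's axes at that moment; what a row does not reach only later rows make up. A row lasts 1/8 s, in which the tool goes at most 62.5 mm and 10.7 degrees, less where a joint would pass 70% of its speed; a pose out of reach is approached as far as the arm can. A call with a gripper value outside its range is refused whole. The fingers move at their own pace and stop on an object; "grip_force" is the grip in N (left out, the last holds). Time passes only in rows, so rows that repeat a pose let the fingers close. It gives the time, the measured TCP pose, the force and the opening at its end, in the units of the state.
- bot.read_state(): the state, without advancing time (a new reading comes with each control period).
- bot.camera(name): name is "scene" or "side" or "wrist"; returns a dict with "frame" (480x640x3 uint8, red, green, blue), "fx", "fy", "cx", "cy" (pixels), "k1" (the pictures are not rectified: a ray, as slopes to the right and down, at radius r is drawn at 1 + k1 r^2 times it, then the intrinsics apply), "R" (3x3) and "t" (3): a world point X has camera coordinates R X + t. Camera axes: x right, y down, z forward; pixel columns grow to the right and rows downward; lengths in mm; the calibration is good to about 2 mm. A picture is of the moment at which its call begins. There is no depth.
- bot.hand_in(): hands the job in, once; it reports no verdict.
The state is a dict: "time_s": time; "joints": joint angles; "qd": joint speeds; "joint_efforts": joint torques, N m; "tcp_pos": TCP position; "eef_rot": TCP orientation; "contact_force": force on the tool from outside, world axes, zero at the start; "torque": the same for the moment, N m; "opening": opening from 0.0 (shut) to 1.0 (fully open).
Only numpy, scipy, OpenCV 4.12 (cv2) and the standard library are available. Lean on these libraries where they do the work, as an engineer would, in place of code of your own. Each camera call takes 0.05 s, during which the arm holds its last target. There are 200 camera calls.

## Task

Before the garage is locked up, one socket of the bench strip is still switched on: with the fingertips, first tap all four push keys in turn, going along the row from the end with the conduit, so lightly that none of them clicks in or out. Then press the one that you found latched down, so that it springs out level with the others. Leave the wheel, the skate tool, the dish of washers and the bolt tray where they are; nothing is to be gripped or lifted.

Things in the scene. Friction and masses are not known exactly. Their poses are not given: they have to be found in the camera images.
- strip: Socket strip screwed to the bench: 100 (x) by 274 (y) by 45 mm high, fixed. Origin: centre of its underside; z up, y along the row towards the conduit end, where a steel pipe bends into the bench. The four keys stand at x = -30 mm (near side), y = +81, +27, -27, -81 mm, each with a round socket behind it at x = +21 mm, 3 mm proud at most. Full key travel 7 mm, straight down.
- key_a: One of four identical white push keys, 26 x 26 mm; key_a to key_d change places from start to start. Origin: centre of its top face. Top when out: 10 mm above the strip's top; latched: 6 mm. Spring: 1.5 N to start moving, then 0.7 N per mm. An out key pushed over 5 mm down (5 N) clicks in. A latched key stays put under 4 N; press it to its stop (3 mm more, 7 N), let go and it springs out.
- key_b: Another of the four push keys, identical to key_a in every way; origin at the centre of its top face, which is 10 mm (out) or 6 mm (latched) above the strip's top.
- key_c: Another of the four push keys, identical to key_a in every way; origin at the centre of its top face, which is 10 mm (out) or 6 mm (latched) above the strip's top.
- key_d: Another of the four push keys, identical to key_a in every way; origin at the centre of its top face, which is 10 mm (out) or 6 mm (latched) above the strip's top.
- wheel: Loose grey urethane skateboard wheel lying on its side, 54 mm across, 32 mm high, on the near side of the strip; origin at the centre of its underside. To be left alone.
- skate_tool: Loose chrome T-shaped skate tool lying flat, cross bar 110 mm along its y, stem 68 mm along its -x, 17 mm thick, on the near side of the strip; origin under the middle of the cross bar. To be left alone.
- washer_dish: Loose glass dish with axle washers, 96 mm across, 26 mm high, beyond the strip; origin at the centre of its underside. To be left alone.
- bolt_tray: Loose stainless tray of bolts, 105 x 155 mm, 28 mm high, off to the robot's right; origin at the centre of its underside. To be left alone.
Not all that is in view belongs to the job. Leave any green or turquoise look-alike of the part that bears key_d alone.

How it is judged:
By the outcome, as a careful person would: the job done as asked, in the order asked, and still so for the second after the job is handed in, with the robot touching nothing.
It also fails if it takes over 45 s, if anything falls off the work surface, if the arm or the gripper's body presses on something with over 40 N, if the wrist force passes 120 N, or if a joint passes its speed limit or range.

## Working session

There is one attempt and no reset: what is moved stays moved. The work goes in short steps, Python scripts to look and compute and a tool call to move; the robot and the scene stay as the last step left them, time stands still between calls to the robot, and variables do not carry over. Pictures are saved under pics/ and viewed, about 8 in all and at most 12, crops included, and the job is handed in when it is done.

Besides the shell and the picture viewer there is one more tool, called after "Call:" by a JSON object that holds its "method" and its "body". play_rows: Moves the arm, as the interface text tells. Its arguments: {"type":"object","properties":{"commands":{"type":"array"},"grip_force":{"type":"number"}},"required":["commands"]}

```bash
mkdir -p pics; python3 - <<'E'
from plant import bot
import cv2,numpy as np
print(bot.read_state())
for n in("scene","side"):
    c=bot.camera(n); cv2.imwrite(f"pics/{n}0.png",c["frame"][:,:,::-1])
    print(n,{k:np.round(c[k],3).tolist() for k in c if k!="frame"})
E
```

```text
{'time_s': 0.0, 'joints': array([-1.55317744e-01,  2.63527271e-01, -4.89640194e-02,  1.25941897e+00,
       -5.88799392e-06,  1.41550179e+00]), 'qd': array([-0.00031666,  0.00148892, -0.00242418,  0.00105918, -0.00119292,
        0.00024855]), 'joint_efforts': array([ 6.28219332e-04, -6.37613010e+01,  3.84567368e+01,  1.37825581e-02,
        8.02127857e-07, -5.80562346e-05]), 'tcp_pos': array([5.24703906e+02, 3.01217167e-02, 2.30812917e+02]), 'eef_rot': array([-2.22083315e+00, -2.22078161e+00,  1.03817117e-03]), 'contact_force': array([-0.26834391, -0.63281598, -0.77818077]), 'torque': array([-0.03080288,  0.03098533, -0.0355774 ]), 'opening': 0.9967133663968585}
scene {'fx': 601.041, 'fy': 601.041, 'cx': 312.964, 'cy': 237.001, 'k1': 0.012, 'R': [[-0.255, 0.967, 0.023], [0.643, 0.188, -0.742], [-0.722, -0.175, -0.67]], 't': [198.933, -284.946, 1523.57]}
side {'fx': 579.033, 'fy': 579.033, 'cx': 327.093, 'cy': 241.4, 'k1': -0.163, 'R': [[0.966, -0.259, -0.008], [-0.142, -0.502, -0.853], [0.217, 0.825, -0.522]], 't': [-519.097, 107.139, 1389.09]}
```

View pics/scene0.png

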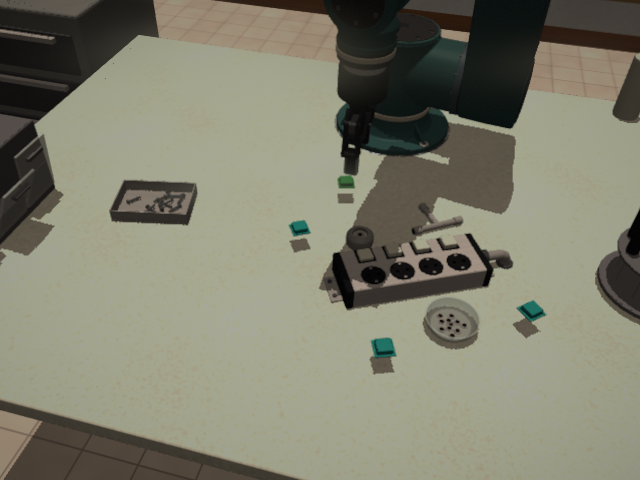

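View pics/side0.png

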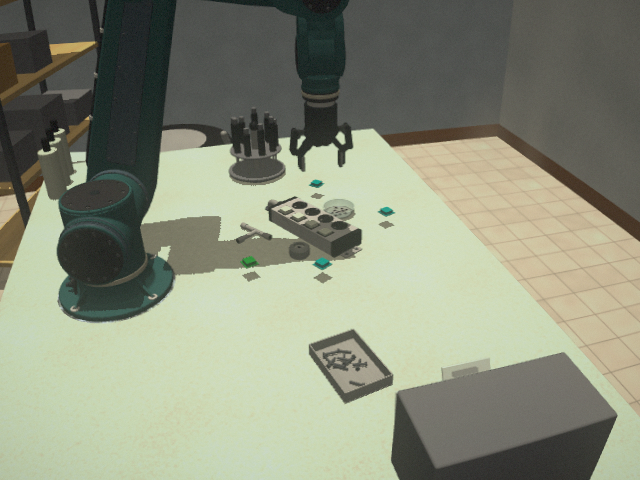

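The scene view shows the strip at about (410,268) px, with its conduit at the right end (500,258) and the wheel at (360,238) against the near left. The keys are at about (366,255), (394,251), (421,246) and (449,242). Green and turquoise look-alikes at (346,182), (300,228), (384,347) and (532,310) are ruled out. Next is a close crop and the wrist view.

```bash
cat >h.py <<'E'
from plant import bot
import cv2,numpy as np
def ray(c,u,v):
    K=np.array([[c["fx"],0,c["cx"]],[0,c["fy"],c["cy"]],[0,0,1]]);d=np.array([c["k1"],0,0,0,0.])
    p=cv2.undistortPoints(np.array([[[u,v]]],float),K,d)[0,0]
    R=np.array(c["R"]);return -R.T@np.array(c["t"]),R.T@np.array([p[0],p[1],1])
def plane(c,u,v,z):
    o,d=ray(c,u,v);return o+d*(z-o[2])/d[2]
def proj(c,X):
    K=np.array([[c["fx"],0,c["cx"]],[0,c["fy"],c["cy"]],[0,0,1]]);d=np.array([c["k1"],0,0,0,0.])
    return cv2.projectPoints(np.array([X],float),cv2.Rodrigues(np.array(c["R"]))[0],np.array(c["t"],float),K,d)[0].ravel()
E
python3 - <<'E'
from h import *
s=bot.camera("scene");w=bot.camera("wrist")
cr=s["frame"][210:320,320:520,::-1]
cr=np.clip(cv2.resize(cr,None,fx=4,fy=4,interpolation=cv2.INTER_CUBIC)*1.4,0,255)
cv2.imwrite("pics/crop.png",cr); cv2.imwrite("pics/w0.png",w["frame"][:,:,::-1])
print({k:np.round(w[k],3).tolist() for k in w if k!="frame"})
for p in[(366,255),(394,251),(421,246),(449,242)]:print(plane(s,*p,53))
E
```

```text
{'fx': 357.542, 'fy': 357.542, 'cx': 324.664, 'cy': 242.081, 'k1': -0.063, 'R': [[1.0, 0.0, -0.0], [0.0, -0.949, 0.316], [-0.0, -0.316, -0.949]], 't': [-524.843, -41.547, 379.761]}
[544.33522491  36.09288901  53.        ]
[519.62021887  83.35699739  53.        ]
[492.27309741 129.31732267  53.        ]
[466.62180555 178.30214981  53.        ][ WARN:0@2.572] global loadsave.cpp:1063 imwrite_ Unsupported depth image for selected encoder is fallbacked to CV_8U.
```

View pics/crop.png

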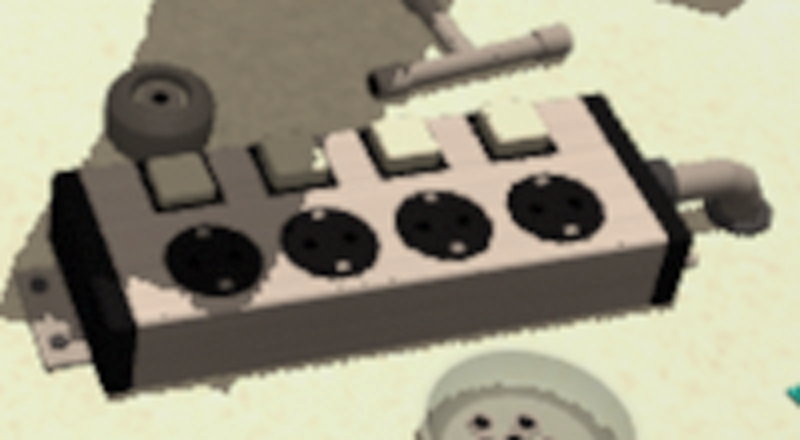

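View pics/w0.png

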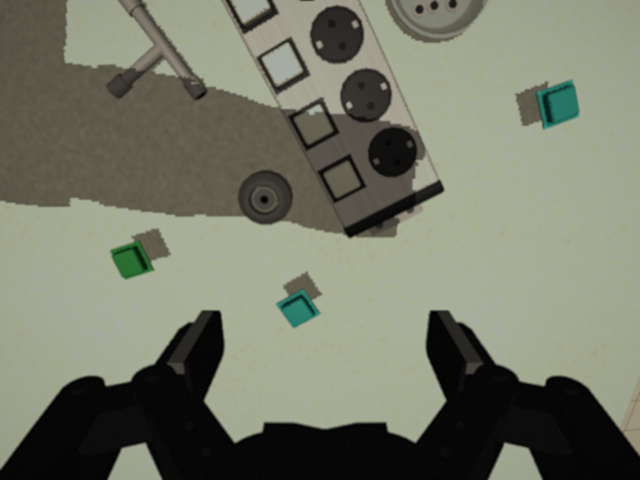

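The crop shows four white keys, with the conduit at the right (+y) end. The far-left key, next to the wheel at crop (180,180), shows less side wall and looks latched. In the wrist view the keys are at (342,178), (313,124) and (283,64), with the fourth cut off near (250,8). I'll fit the row from both views.

```bash
python3 - <<'E'
from h import *
s=bot.camera("scene");w=bot.camera("wrist")
print("wrist");W=[plane(w,*p,z) for p,z in[((283,64),55),((313,124),55),((342,178),52)]]
S=[plane(s,320+x/4,210+y/4,z) for x,y,z in[(515,122,55),(405,140,55),(290,160,55),(182,178,52)]]
for p in W:print(p.round(1))
print("scene")
for p in S:print(p.round(1))
S=np.array(S);d=np.diff(S,axis=0);print(np.linalg.norm(d,axis=1),np.linalg.norm(np.diff(np.array(W),axis=0),axis=1))
# mean estimate: regular 54 mm row
P=np.array([S[0]]+[(a+b)/2 for a,b in zip(S[1:],W)])[:,:2]
u=np.linalg.svd(P-P.mean(0))[2][0];u*=np.sign(u[1])
print("dir",u,"keys",[(P.mean(0)+k*u).round(1) for k in(81,27,-27,-81)])
for p in[(346,182),(300,228)]:print(plane(s,*p,40).round())
# heights by triangulation scene/wrist of green ones
for a,b in[((346,182),(131,259)),((300,228),(298,307)),((384,347),(560,103))]:
    o1,d1=ray(s,*a);o2,d2=ray(w,*b);t=np.linalg.lstsq(np.c_[d1,-d2],o2-o1,rcond=None)[0];print("la",(o1+d1*t[0]).round(),(o2+d2*t[1]).round())
E
```

```text
wrist
[490.9 128.   55. ]
[515.1  80.6  55. ]
[540.5  34.2  52. ]
scene
[464.9 177.3  55. ]
[491.7 129.4  55. ]
[519.9  80.4  55. ]
[542.2  34.8  52. ]
[54.89958569 56.56405553 50.83276723] [53.19424826 52.99516816]
dir [-0.47286491  0.88113494] keys [array([465.5, 176.6]), array([491. , 129.1]), array([516.5,  81.5]), array([542.1,  33.9])]
[323. -49.  40.]
[ 492. -103.   40.]
la [331. -48.  46.] [331. -46.  45.]
la [ 497. -101.   44.] [ 497. -100.   44.]
la [734. 103.  45.] [734. 102.  45.]
```

Row fit: K1 (465,177), K2 (491,129), K3 (516,81), K4 (542,34), with about 54 mm spacing as specified. The look-alikes sit about 45 mm up and well away from the row. I'll shut the fingers, align with the row and hover over K1.

Call:
{"method": "play_rows", "body": {"commands": [0, 8, -3, 5, -0.25, 0, 17.66, -5.92, 13, -0.493, 0, 17.66, -5.92, 14, -0.493, 0, 17.66, -5.92, 14, -0.493, 0, 17.66, -5.92, 14, -0.493, 0, 17.66, -5.92, 14, -0.493, 0, 17.66, -5.92, 14, -0.493, 0, 17.66, -5.92, 14, -0.493], "grip_force": 20}}

```text
time_s: 1.3
tcp_pos: [466.3, 176.0, 91.7]
eef_rot: [1.614, 2.695, 0.001]
contact_force: [0.2, -0.0, 0.1]
opening: -0.003
```

```bash
python3 - <<'E'
from h import *
from scipy.spatial.transform import Rotation as R
for i in range(2):
    st=bot.read_state();print(st["time_s"],st["tcp_pos"].round(2),st["contact_force"].round(2),st["opening"])
print(R.from_rotvec(st["eef_rot"]).as_matrix().round(3))
w=bot.camera("wrist");cv2.imwrite("pics/w1.png",w["frame"][:,:,::-1])
for k in[(465.5,176.6,55),(491,129.1,55),(516.5,81.5,55),(542,34,51)]:print(proj(w,k).round(0))
E
```

```text
1.3 [466.33 176.04  91.74] [ 0.17 -0.04  0.13] -0.0031426882059998424
1.3 [466.33 176.04  91.74] [ 0.17 -0.04  0.13] -0.0031426882059998424
[[-0.472  0.881  0.001]
 [ 0.881  0.472  0.   ]
 [-0.     0.001 -1.   ]]
[324. 277.]
[324. 360.]
[324. 428.]
[324. 480.]
```

View pics/w1.png

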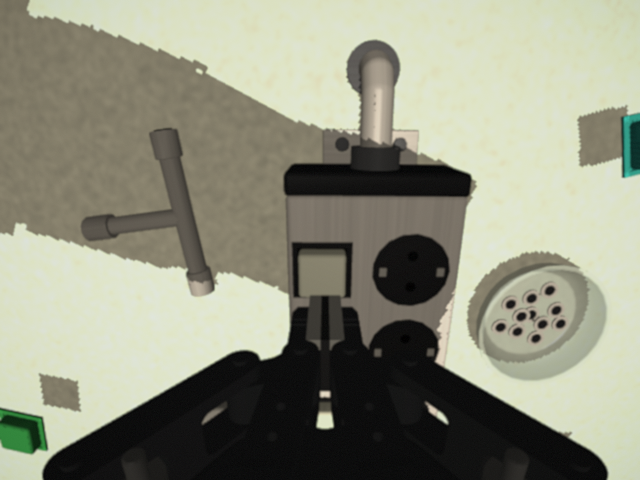

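The K1 face is centred at (323,271), against a predicted (324,277). That is about 2.5 mm further along +row, and laterally it is spot on. Descending, then fine steps with force readings.

Call:
{"method": "play_rows", "body": {"commands": [0, 0.25, 0, 1.5, 0, 0, 0.25, 0, 3, 0, 0, 0.25, 0, 3.3, 0, 0, 0.25, 0, 3.3, 0, 0, 0.25, 0, 3.3, 0]}}

```text
time_s: 1.98
tcp_pos: [465.4, 178.3, 59.2]
eef_rot: [1.613, 2.695, 0.001]
contact_force: [0.1, 0.0, -0.1]
opening: 0.002
```

Call:
{"method": "play_rows", "body": {"commands": [0, 0, 0, 0.1, 0, 0, 0, 0, 0.1, 0]}}

```text
time_s: 2.22
tcp_pos: [465.5, 178.3, 58.3]
eef_rot: [1.613, 2.694, 0.002]
contact_force: [0.0, -0.6, -0.3]
opening: 0.003
```

Call:
{"method": "play_rows", "body": {"commands": [0, 0, 0, 0.1, 0, 0, 0, 0, 0.1, 0]}}

```text
time_s: 2.48
tcp_pos: [465.5, 178.3, 57.3]
eef_rot: [1.613, 2.694, 0.002]
contact_force: [0.1, 1.3, -0.1]
opening: 0.001
```

Call:
{"method": "play_rows", "body": {"commands": [0, 0, 0, 0.1, 0, 0, 0, 0, 0.1, 0]}}

```text
time_s: 2.72
tcp_pos: [465.4, 178.4, 56.2]
eef_rot: [1.613, 2.695, 0.002]
contact_force: [0.7, 0.2, 0.2]
opening: 0.0
```

Call:
{"method": "play_rows", "body": {"commands": [0, 0, 0, 0.1, 0, 0, 0, 0, 0.1, 0]}}

```text
time_s: 2.98
tcp_pos: [465.4, 178.3, 55.1]
eef_rot: [1.613, 2.695, 0.002]
contact_force: [-0.0, -0.2, 0.6]
opening: 0.001
```

Call:
{"method": "play_rows", "body": {"commands": [0, 0, 0, 0.1, 0, 0, 0, 0, 0.1, 0]}}

```text
time_s: 3.22
tcp_pos: [465.5, 178.4, 54.1]
eef_rot: [1.613, 2.695, 0.002]
contact_force: [-0.4, 0.9, 1.7]
opening: -0.002
```

Call:
{"method": "play_rows", "body": {"commands": [0, 0, 0, 0.05, 0, 0, 0, 0, 0.05, 0]}}

```text
time_s: 3.48
tcp_pos: [465.4, 178.3, 53.6]
eef_rot: [1.613, 2.695, 0.002]
contact_force: [-0.6, -0.4, 2.7]
opening: -0.003
```

K1 is out: contact at about z=55, tapped at 2.7 N. On to K2.

Call:
{"method": "play_rows", "body": {"commands": [0, 0, 0, -1.4, 0, 0, 0, 0, -1.4, 0, 0, -5.5, 0, -1.4, 0, 0, -5.5, 0, -1.4, 0, 0, -5.5, 0, -0.6, 0, 0, -5.5, 0, -0.3, 0, 0, -5.5, 0, -0.3, 0]}}

```text
time_s: 4.35
tcp_pos: [490.8, 130.4, 56.3]
eef_rot: [1.612, 2.696, 0.001]
contact_force: [0.1, -0.8, -0.6]
opening: 0.003
```

Call:
{"method": "play_rows", "body": {"commands": [0, 0, 0, 0.1, 0, 0, 0, 0, 0.1, 0]}}

```text
time_s: 4.6
tcp_pos: [490.7, 130.6, 55.3]
eef_rot: [1.612, 2.696, 0.001]
contact_force: [-0.3, 0.2, -0.1]
opening: -0.002
```

Call:
{"method": "play_rows", "body": {"commands": [0, 0, 0, 0.1, 0, 0, 0, 0, 0.1, 0]}}

```text
time_s: 4.85
tcp_pos: [490.8, 130.6, 54.4]
eef_rot: [1.612, 2.696, 0.001]
contact_force: [0.1, 0.2, 1.9]
opening: 0.003
```

Call:
{"method": "play_rows", "body": {"commands": [0, 0, 0, 0.06, 0, 0, 0, 0, 0.06, 0]}}

```text
time_s: 5.1
tcp_pos: [490.8, 130.6, 53.8]
eef_rot: [1.612, 2.696, 0.001]
contact_force: [-0.4, 0.1, 1.9]
opening: 0.001
```

```bash
python3 - <<'E'
from h import *
w=bot.camera("wrist");cv2.imwrite("pics/w2.png",w["frame"][:,:,::-1]);s=bot.camera("side")
cr=s["frame"][150:290,220:400,::-1];cv2.imwrite("pics/s2.png",cv2.resize(cr,None,fx=4,fy=4,interpolation=cv2.INTER_CUBIC))
E
```

```text
(no output)
```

View pics/s2.png

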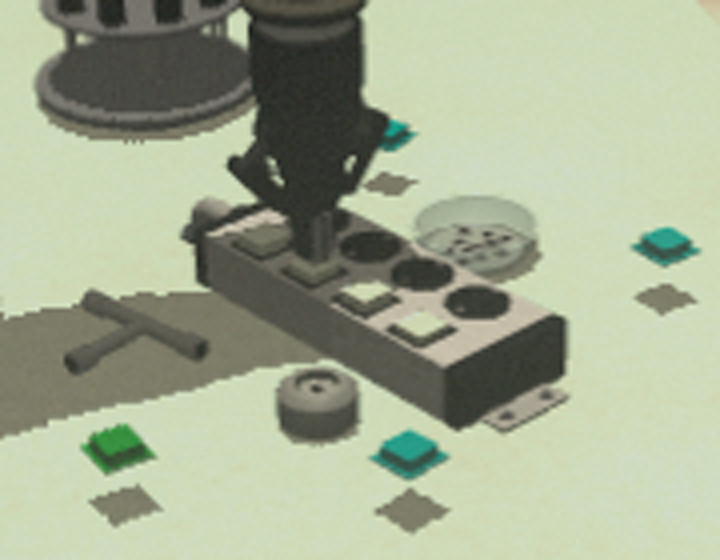

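The side crop shows the fingertips on K2 at crop (315,262) and nothing else disturbed. K2 is out, tapped at about 2 N. On to K3.

Call:
{"method": "play_rows", "body": {"commands": [0, 0, 0, -1.4, 0, 0, 0, 0, -1.4, 0, 0, -5.4, 0, -1.4, 0, 0, -5.4, 0, -1.4, 0, 0, -5.4, 0, -0.6, 0, 0, -5.4, 0, -0.25, 0, 0, -5.4, 0, -0.25, 0]}}

```text
time_s: 6.08
tcp_pos: [515.8, 83.6, 55.9]
eef_rot: [-1.611, -2.697, -0.001]
contact_force: [-0.2, 0.4, -0.2]
opening: 0.0
```

Call:
{"method": "play_rows", "body": {"commands": [0, 0, 0, 0.1, 0, 0, 0, 0, 0.1, 0]}}

```text
time_s: 6.32
tcp_pos: [515.7, 83.9, 55.0]
eef_rot: [-1.61, -2.697, -0.001]
contact_force: [-0.5, 0.9, 1.3]
opening: -0.004
```

Call:
{"method": "play_rows", "body": {"commands": [0, 0, 0, 0.1, 0, 0, 0, 0, 0.1, 0]}}

```text
time_s: 6.58
tcp_pos: [515.8, 83.9, 54.0]
eef_rot: [-1.61, -2.697, -0.001]
contact_force: [-0.8, 0.8, 1.7]
opening: 0.0
```

Call:
{"method": "play_rows", "body": {"commands": [0, 0, 0, 0.05, 0, 0, 0, 0, 0.05, 0]}}

```text
time_s: 6.82
tcp_pos: [515.8, 83.9, 53.5]
eef_rot: [-1.61, -2.697, -0.001]
contact_force: [-0.8, 0.5, 2.2]
opening: 0.0
```

Call:
{"method": "play_rows", "body": {"commands": [0, 0, 0, -1.4, 0, 0, 0, 0, -1.4, 0, 0, -5.5, 0, -1.4, 0, 0, -5.5, 0, -1.4, 0, 0, -5.5, 0, -0.6, 0, 0, -5.5, 0, -0.25, 0, 0, -5.5, 0, -0.25, 0]}}

```text
time_s: 7.7
tcp_pos: [541.2, 36.1, 55.6]
eef_rot: [-1.609, -2.697, -0.0]
contact_force: [0.3, -0.0, 0.2]
opening: -0.001
```

Call:
{"method": "play_rows", "body": {"commands": [0, 0, 0, 0.1, 0, 0, 0, 0, 0.1, 0]}}

```text
time_s: 7.95
tcp_pos: [541.2, 36.3, 54.6]
eef_rot: [-1.608, -2.698, -0.0]
contact_force: [-0.5, 0.5, -0.3]
opening: 0.001
```

Call:
{"method": "play_rows", "body": {"commands": [0, 0, 0, 0.1, 0, 0, 0, 0, 0.1, 0]}}

```text
time_s: 8.2
tcp_pos: [541.2, 36.4, 53.6]
eef_rot: [-1.608, -2.698, -0.001]
contact_force: [-0.2, 0.0, 0.0]
opening: -0.004
```

K4 gives no force at 53.6, so it is the latched one. Finer steps now, keeping under 4 N.

Call:
{"method": "play_rows", "body": {"commands": [0, 0, 0, 0.1, 0, 0, 0, 0, 0.1, 0]}}

```text
time_s: 8.45
tcp_pos: [541.1, 36.4, 52.6]
eef_rot: [-1.608, -2.698, -0.0]
contact_force: [-0.2, -0.9, -0.3]
opening: -0.004
```

Call:
{"method": "play_rows", "body": {"commands": [0, 0, 0, 0.08, 0, 0, 0, 0, 0.08, 0]}}

```text
time_s: 8.7
tcp_pos: [541.1, 36.3, 51.7]
eef_rot: [-1.608, -2.697, -0.0]
contact_force: [-0.3, 1.0, -0.3]
opening: 0.002
```

Call:
{"method": "play_rows", "body": {"commands": [0, 0, 0, 0.04, 0, 0, 0, 0, 0.04, 0]}}

```text
time_s: 8.95
tcp_pos: [541.1, 36.3, 51.3]
eef_rot: [-1.608, -2.697, -0.0]
contact_force: [-0.7, 0.4, 0.5]
opening: 0.001
```

Call:
{"method": "play_rows", "body": {"commands": [0, 0, 0, 0.03, 0, 0, 0, 0, 0.03, 0]}}

```text
time_s: 9.2
tcp_pos: [541.1, 36.4, 51.1]
eef_rot: [-1.608, -2.698, -0.001]
contact_force: [-1.3, 0.1, 3.6]
opening: -0.0
```

That is a tap at 3.6 N on the latched K4. Lift off first, then make the separate press down to the stop.

Call:
{"method": "play_rows", "body": {"commands": [0, 0, 0, -1.0, 0, 0, 0, 0, -1.0, 0, 0, 0, 0, -1.0, 0]}}

```text
time_s: 9.57
tcp_pos: [541.2, 36.3, 61.2]
eef_rot: [-1.608, -2.698, -0.001]
contact_force: [-0.4, -0.0, -0.6]
opening: -0.002
```

```bash
python3 - <<'E'
from h import *
st=bot.read_state();print(st["tcp_pos"],st["contact_force"])
s=bot.camera("side")
cr=s["frame"][180:270,250:370,::-1];cv2.imwrite("pics/s3.png",cv2.resize(cr,None,fx=6,fy=6,interpolation=cv2.INTER_CUBIC))
E
```

```text
[541.19262839  36.33751249  61.20151897] [-0.35887935 -0.00229171 -0.58646936]
```

View pics/s3.png

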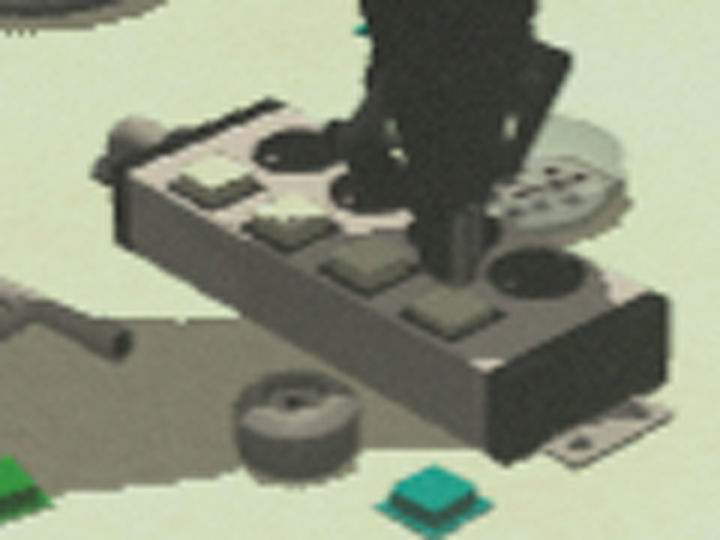

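The crop shows the K4 face at (450,308) still lower, and K1–K3 at (213,178), (290,222) and (370,262) standing proud. Now the press.

Call:
{"method": "play_rows", "body": {"commands": [0, 0, 0, 0.9, 0, 0, 0, 0, 1.1, 0, 0, 0, 0, 1.25, 0, 0, 0, 0, 1.35, 0, 0, 0, 0, 1.35, 0]}}

```text
time_s: 10.25
tcp_pos: [541.1, 36.4, 47.8]
eef_rot: [-1.608, -2.698, -0.001]
contact_force: [-1.9, -0.2, 7.3]
opening: 0.002
```

Call:
{"method": "play_rows", "body": {"commands": [0, 0, 0, 0.05, 0, 0, 0, 0, 0.05, 0]}}

```text
time_s: 10.5
tcp_pos: [541.1, 36.4, 47.7]
eef_rot: [-1.608, -2.698, -0.001]
contact_force: [-2.4, -0.5, 11.6]
opening: 0.0
```

The key is firmly on its stop at 11.6 N. Release straight up, then clear away along +z.

Call:
{"method": "play_rows", "body": {"commands": [0, 0, 0, -1.5, 0, 0, 0, 0, -1.5, 0, 0, 0, 0, -6, 0, 0, 0, 0, -10, 0, 0, 3, 0, -12, 0, 0, 3, 0, -12, 0, 0, 3, 0, -12, 0]}}

```text
time_s: 11.38
tcp_pos: [526.7, 62.5, 166.8]
eef_rot: [-1.608, -2.698, 0.0]
contact_force: [0.2, -0.1, -0.4]
opening: 0.002
```

```bash
python3 - <<'E'
from h import *
st=bot.read_state();print(st["time_s"],st["tcp_pos"],st["contact_force"],abs(st["qd"]).max())
s=bot.camera("side");c=bot.camera("scene")
a=cv2.resize(s["frame"][180:270,250:370,::-1],(600,450),interpolation=cv2.INTER_CUBIC)
b=cv2.resize(c["frame"][200:290,320:520,::-1],(800,360),interpolation=cv2.INTER_CUBIC)[:,:600]
cv2.imwrite("pics/f.png",cv2.resize(np.vstack([a,b]),(444,600)))
E
```

```text
11.375 [526.70323891  62.48463675 166.76112915] [ 0.16785814 -0.09471353 -0.3737593 ] 0.008708215241061459
```

View pics/f.png

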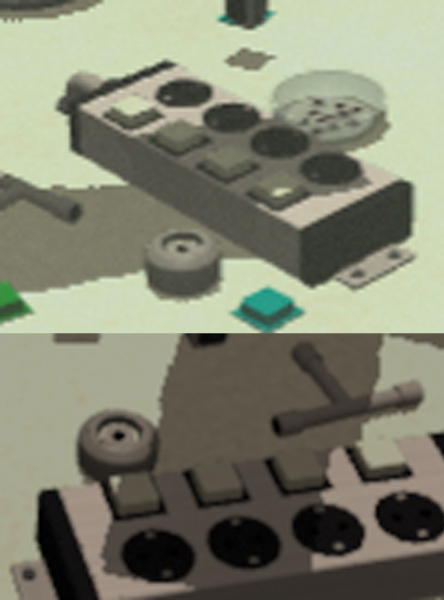

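Both crops show all four keys standing equally proud. K4, at side (280,190) and scene (135,492), now shows the same side wall as the others. The wheel, tool and dish are where they were.

```bash
python3 -c "
from plant import bot
print(bot.hand_in())"
```

```text
the job is handed in; nothing more can be done
None
```

The job is done and handed in at about 11.5 s of the 45 s allowed. All four keys now look level.

- **Taps:** I used the shut fingertips and went along the row from the conduit end. The first three keys read about 2.7, 1.9 and 2.2 N, and made contact near z = 55 mm, so they were out. The fourth, by the wheel, made contact only at about 51 mm, so it was the latched one; I tapped it at 3.6 N, below its 4 N limit.
- **Press:** After lifting off, I pressed the fourth key to its stop (z about 47.7 mm, 11.6 N) and released it straight up.
- **Last checks:** The side and scene pictures show all four keys equally proud, and the wheel, skate tool and washer dish unmoved. The arm is clear at z = 167 mm with about zero contact force. I judged that the fourth key had sprung out from the pictures only and did not touch it again.
- **Not re-checked:** I did not take a last picture of the bolt tray, but the arm never went near it.
- **Small disagreement:** My first estimate of the row was about 2 mm short along its length. I corrected it from the wrist view before the first tap.

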